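# Sort the odds and ends on a dormitory desk into their trays

## Robot

A 7-joint arm with a two-finger parallel gripper is mounted at the origin on the work surface. World frame = base frame: x ahead of the robot, y to its left, z up, the work surface at z = 0. Lengths are in m, angles in rad, forces in N, time in s.
With the tool pointing down it reaches from about 0.375 to 0.925 m from the base axis. Payload 3.1 kg.
Tool frame: the origin (TCP) lies between the finger pads; the fingertips stand 19 mm ahead of it and the grasp point (between the pads) is the TCP; z points along the fingers, y is the line along which they close (so a half turn about z gives the same grasp; the last joint's range is limited). The gripper opens to 85 mm and grips with 20 to 120 N. Pads are 22 mm wide; open, the fingers measure 114 mm over their backs; the gripper's body (76 mm by 85 mm) begins 54 mm behind the grasp point. The pads swing forward as they close: fully open they stand 13 mm farther back than shut.
Start: joints at [-1.311, 0.383, 0.044, 1.598, -0.018, 1.161, -0.05], TCP at [0.228, 0.609, 0.25] pointing down, gripper open.
Joint ranges: [-2.61, 2.61], [-0.41, 2.15], [-1.48, 1.57], [0, 2.5], [-1.57, 4.71], [0.05, 1.97], [-2.85, 2.85]. Speed limits (rad/s): [2.79, 2.79, 3.14, 3.14, 3.14, 3.14, 3.14].

## Interface

Orientations are given as a unit quaternion [x, y, z, w].
In Python, from bench import move_ptp, movel, move_j, move_gripper, pause, inverse_kinematics, read_camera, camera_params, MotionError, sign_off, look_for, tip_of, read_time_s, read_qpos, read_joint_vel, read_effort, read_eef_pos, read_tcp_rot, read_ft_force, read_ft_torque, read_finger_gap, read_grasp_force gives the robot as it stands. Calls block until the motion is done:
- move_ptp(position, orientation): joint-space move of the TCP to a pose.
- movel(position, orientation=None, speed=0.15): straight line of the TCP; orientation=None keeps the orientation; speed is the mean speed in m/s.
- move_j(angles): joint-space move.
- move_gripper(opening, effort=None): finger opening in m; effort is the grip in N (None keeps the last); returns when the fingers have stopped.
- pause(seconds).
- inverse_kinematics(position, orientation): joint angles nearest the present ones, or None.
- read_camera(name): name is "side" or "top"; returns the picture (480x640x3 uint8, red, green, blue); there is no depth.
- camera_params(name): a dict with "K" (3x3 intrinsics, pixels), "camera_from_world" (4x4, takes a point from world to camera coordinates). Camera axes: x right, y down, z forward; pixel columns grow to the right and rows downward; lengths in m; the calibration is good to about 2 mm. A picture is of the moment at which its call begins. camera_params takes no time and is no camera call.
A pose or a line that the arm cannot do raises MotionError and nothing moves.
- sign_off(): hands the job in; it is judged then, once.
Trained networks look in the newest picture that a camera, given by its name, has taken for a name from the list of things; names that differ only in an ending like _2 or _b are one class to them, and where a whole thing is asked for, a point or a joint stands for the part that bears it (a point fixed in the world has none). Each returns a list of dicts, best first, with "confidence" (0 to 1); they miss things now and then, are a little off and sometimes report something else, mostly with a low value. They report only what shows in the picture. A call takes as long as a camera call. They do not tell look-alikes from the thing itself.
- look_for(camera, name): "at" ([column, row] in pixels, amid what is visible of it).
- tip_of(camera, name): "at" ([column, row] in pixels: a listed point, or the origin of a listed thing).
Readings, each from a call of its own:
- read_time_s(): time.
- read_qpos(): joint angles.
- read_joint_vel(): joint speeds.
- read_effort(): joint torques, N m.
- read_eef_pos(): TCP position.
- read_tcp_rot(): TCP orientation.
- read_ft_force(): force on the tool from outside, world axes, zero at the start.
- read_ft_torque(): the same for the moment, N m.
- read_finger_gap(): finger opening in m.
- read_grasp_force(): force on a finger pad.
Only numpy, scipy, OpenCV 4.12 (cv2) and the standard library are available. Lean on these libraries where they do the work, as an engineer would, in place of code of your own. Each camera call takes 0.05 s, during which the arm holds its last target. There are 200 camera calls.

## Task

Tidy the desk: put the pill jar and the eye-drop bottle into the white tray with the green crosses, the flash drive and the charger plug into the black tray, and the eraser into the empty bay of the wooden tray. Set each thing down on the floor of a bay of its own, the same way up as it lies or stands now. Leave the little potted plant and the round steel-lidded tin standing where they are.

Things in the scene. Friction and masses are not known exactly. Their poses are not given: they have to be found in the camera images.
- pill_jar: Pill jar standing on the desk: white round jar with a green label and an orange cap, 40 mm diameter (cap 41 mm), 56 mm high, about 40 g. Origin: centre of its underside; z up along its axis.
- drop_bottle: Eye-drop bottle standing on the desk: round turquoise body with a white paper label, 30 mm diameter up to 36 mm, a cone to 43 mm, then a white cap 17 mm in diameter; 57 mm high, about 30 g. Origin: centre of its underside; z up along its axis.
- usb_drive: USB flash drive lying flat: red plastic body 38 x 18 x 10 mm with a bare steel plug 12 x 12 x 5 mm at its +x end, 50 mm long in all, about 20 g. Origin: centre of the underside of the whole length, so the red body's middle is at x = -6 mm; x along its length towards the plug, z up.
- charger: Phone charger plug lying on the desk: white body 38 x 28 x 26 mm high, two steel prongs 14 mm long at its +x end, 52 mm long in all, about 50 g. Origin: under the middle of the whole length, level with the body's underside; the white body's middle is at x = -7 mm; x along its length towards the prongs, z up.
- eraser: White eraser lying flat in a pink sleeve with a black stripe, 44 (x) x 20.6 (y) x 13.6 mm high, about 20 g. Origin: centre of its underside; x along its length, z up.
- tray_white: White plastic tray for medicines, a green cross on the floor of each of its two empty bays. The tray is 150 (its x) x 90 (its y) x 20 mm high, walls 4 mm, floor 4 mm thick, fixed to the desk; a 4 mm divider as high as the walls makes two bays, each 69 mm (x) by 82 mm (y) inside, their centres at x = +36.5 and -36.5 mm. Origin: centre of its underside, on the desk; z up.
- tray_black: Black plastic tray for computer bits, both bays empty. The tray is 150 (its x) x 90 (its y) x 20 mm high, walls 4 mm, floor 4 mm thick, fixed to the desk; a 4 mm divider as high as the walls makes two bays, each 69 mm (x) by 82 mm (y) inside, their centres at x = +36.5 and -36.5 mm. Origin: centre of its underside, on the desk; z up.
- tray_wood: Brown wooden tray for stationery; the bay on its +x side is already filled by a fixed pad of yellow and orange sticky notes 52 x 52 mm, top 17 mm above the desk; the bay on its -x side is empty. The tray is 150 (its x) x 90 (its y) x 20 mm high, walls 4 mm, floor 4 mm thick, fixed to the desk; a 4 mm divider as high as the walls makes two bays, each 69 mm (x) by 82 mm (y) inside, their centres at x = +36.5 and -36.5 mm. Origin: centre of its underside, on the desk; z up.
- plant: Loose little plant in a terracotta pot, pot up to 52 mm diameter and 40 mm high, leaves to 60 mm; leave it alone (not shifted by 30 mm or more, not knocked over). Origin: centre of its underside; z up.
- tin: Loose round black tin with a bright steel lid, 49 mm diameter, 30 mm high; leave it alone (not shifted by 30 mm or more, not knocked over). Origin: centre of its underside; z up. Nothing that stands among the things is taller than 60 mm; the keyboard, laptop, tumbler, can and boxes at the back and sides of the desk are fixed and clear of the work.
Things that resemble listed ones, but are neither listed nor needed, are in the scene too. Of the things that look like the tray_wood, take the one that is farthest from the robot's base at the start.

How it is judged:
By the outcome, as a careful person would: the job done as asked, in the order asked, and still so for the second after the job is handed in, with the robot touching nothing.
It also fails if it takes over 128 s, if anything falls off the work surface, if the arm or the gripper's body presses on something with over 40 N, if the wrist force passes 120 N, or if a joint passes its speed limit or range.

## Working session

There is one attempt and no reset: what is moved stays moved. The work goes in short steps, each a Python script; the robot and the scene stay as the last script left them, time stands still between calls to the robot, and variables do not carry over. Pictures are saved under pics/ and viewed, at most 14 in all, crops included, and the job is handed in when it is done.

```bash
mkdir -p pics; python3 - <<'E'
from bench import *
import cv2,numpy as np
for c in("top","side"):
    im=read_camera(c); cv2.imwrite(f"pics/{c}0.png",im[:,:,::-1])
    p=camera_params(c); print(c,np.round(p["K"],1).tolist(),np.round(p["camera_from_world"],4).tolist())
    for n in["pill_jar","drop_bottle","usb_drive","charger","eraser","tray_white","tray_black","tray_wood","plant","tin"]:
        print(n,[(np.round(d["at"]).astype(int).tolist(),round(d["confidence"],2)) for d in tip_of(c,n)])
print(read_time_s(),read_tcp_rot())
E
```

```text
top [[581.0, 0.0, 309.1], [0.0, 581.0, 237.2], [0.0, 0.0, 1.0]] [[-0.0079, -0.9999, -0.0092, -0.0221], [-0.9848, 0.0094, -0.1736, 0.4305], [0.1736, 0.0077, -0.9848, 1.1625], [0.0, 0.0, 0.0, 1.0]]
pill_jar [([297, 234], 0.6), ([180, 266], 0.56)]
drop_bottle [([380, 158], 0.73), ([302, 152], 0.35)]
usb_drive []
charger [([421, 259], 0.76)]
eraser [([299, 235], 0.72)]
tray_white [([128, 193], 0.59)]
tray_black [([304, 150], 0.87), ([220, 154], 0.6), ([128, 193], 0.35)]
tray_wood [([525, 283], 0.89), ([435, 350], 0.78), ([382, 158], 0.64), ([471, 175], 0.63), ([181, 266], 0.6)]
plant [([357, 232], 0.97), ([300, 232], 0.53)]
tin [([219, 157], 0.65)]
side [[593.5, 0.0, 323.5], [0.0, 593.5, 233.5], [0.0, 0.0, 1.0]] [[0.7627, -0.6466, 0.0117, -0.3737], [-0.3842, -0.4676, -0.7961, 0.1897], [0.5202, 0.6027, -0.6051, 1.26], [0.0, 0.0, 0.0, 1.0]]
pill_jar [([235, 207], 0.75)]
drop_bottle [([409, 251], 0.79), ([256, 171], 0.75)]
usb_drive [([277, 220], 0.61)]
charger [([364, 308], 0.81), ([234, 207], 0.46)]
eraser [([314, 239], 0.47)]
tray_white [([255, 171], 0.96)]
tray_black [([362, 217], 0.66)]
tray_wood [([304, 351], 0.86), ([424, 378], 0.81), ([462, 299], 0.57)]
plant []
tin [([322, 190], 0.78)]
1.1 [ 1.77894978e-01  9.84049479e-01  4.00111400e-06 -4.44610673e-06]
```

View pics/top0.png

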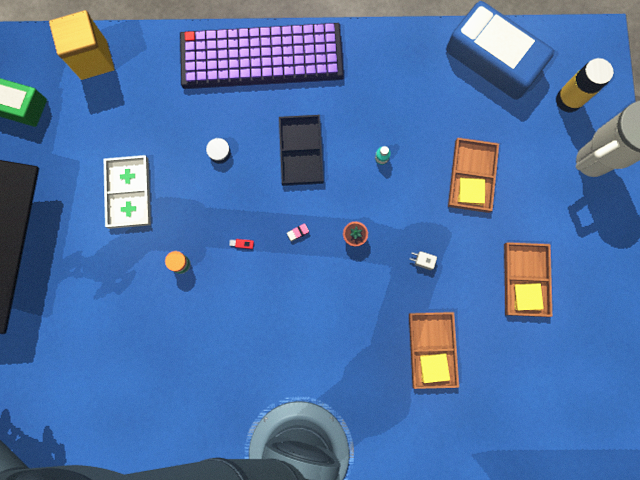

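View pics/side0.png

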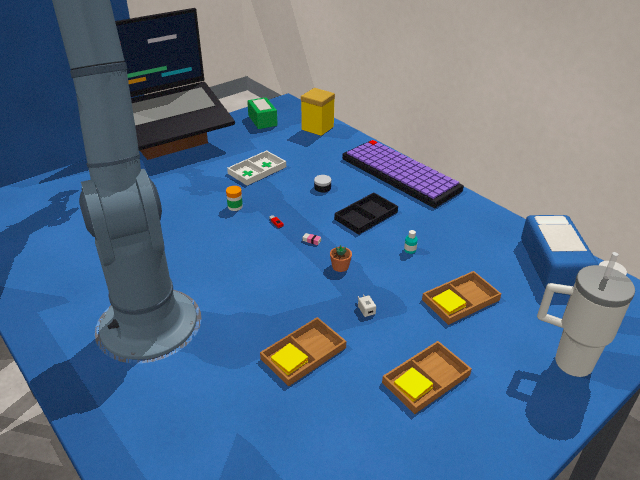

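Top picture: jar (177,262), drop bottle (383,155), usb (241,244), eraser (298,233), charger (424,261), plant (356,234), tin (218,150). White tray is at (127,192), black at (302,150). There are three wood-like trays, A (474,174), B (528,279) and C (435,350); all have notes in one bay, so I'll compare their distances from the base.

```bash
cat > h.py <<'E'
from bench import *
import cv2,numpy as np
S=1000.;X1=.92;Y1=.42   # rectified: col=(Y1-y)*S, row=(X1-x)*S
def rect(im,cam,z,S=S):
    p=camera_params(cam);P=p["K"]@np.array(p["camera_from_world"])[:3]
    H=np.c_[P[:,0],P[:,1],P[:,2]*z+P[:,3]]
    A=np.array([[0,-1/S,X1],[-1/S,0,Y1],[0,0,1]])
    return cv2.warpPerspective(im,H@A,(int(.84*S),int(.72*S)),flags=cv2.INTER_LINEAR|cv2.WARP_INVERSE_MAP)
def blobs(cam,im,z,lo=80,hi=1e5):
    r=rect(im,cam,z).astype(int)
    b=r[:,:,2]-r[:,:,0]   # desk: blue far above red
    m=(b<np.maximum(25,0)) & (r.sum(2)>0)
    sat=r[:,:,2]-r[:,:,0]
    m=((sat<0.35*r[:,:,2])).astype(np.uint8)
    m=cv2.morphologyEx(m,cv2.MORPH_OPEN,np.ones((3,3)))
    out=[]
    for c in cv2.findContours(m,cv2.RETR_EXTERNAL,cv2.CHAIN_APPROX_NONE)[0]:
        if lo<cv2.contourArea(c)<hi:
            (u,v),(w,h),a=cv2.minAreaRect(c); B=cv2.boxPoints(((u,v),(w,h),a))
            e=B[1]-B[0] if np.linalg.norm(B[1]-B[0])>np.linalg.norm(B[2]-B[1]) else B[2]-B[1]
            yaw=np.degrees(np.arctan2(-e[0],-e[1]))%180
            out.append((round(X1-v/S,4),round(Y1-u/S,4),round(max(w,h)),round(min(w,h)),round(yaw,1)))
    return out
E
python3 - <<'E'
from h import *
im=cv2.imread("pics/top0.png")[:,:,::-1]
for z in(0.02,0.01): 
    print(z)
    for b in blobs("top",im,z,150,20000): print(b, round(float(np.hypot(b[0],b[1])),3))
r=rect(im,"top",0.02,S=950)
cv2.imwrite("pics/rect.png",r[:600,:,::-1])
s=rect(cv2.imread("pics/side0.png")[:,:,::-1],"side",0.02,S=950)
cv2.imwrite("pics/rects.png",s[:600,:,::-1])
E
```

```text
0.02
(0.239, -0.275, 94, 76, np.float32(90.0)) 0.364
(0.3844, -0.2617, 54, 33, np.float32(71.6)) 0.465
(0.385, 0.253, 49, 44, np.float32(45.0)) 0.461
(0.4222, 0.1166, 52, 20, np.float32(83.9)) 0.438
(0.445, -0.0015, 46, 24, np.float32(116.6)) 0.445
(0.4402, -0.1223, 54, 54, np.float32(135.0)) 0.457
(0.537, 0.3632, 156, 97, np.float32(4.5)) 0.648
(0.6215, -0.1885, 21, 19, np.float32(0.0)) 0.649
(0.5662, -0.377, 157, 95, np.float32(170.9)) 0.68
(0.6285, 0.171, 51, 50, np.float32(0.0)) 0.651
(0.628, -0.0085, 150, 89, np.float32(2.3)) 0.628
(0.8395, 0.412, 61, 16, np.float32(0.0)) 0.935
(0.886, -0.3935, 68, 51, np.float32(0.0)) 0.969
0.01
(0.239, -0.2765, 95, 76, np.float32(90.0)) 0.365
(0.3856, -0.2635, 54, 33, np.float32(71.6)) 0.467
(0.3862, 0.2552, 50, 44, np.float32(45.0)) 0.463
(0.4237, 0.1179, 52, 21, np.float32(84.3)) 0.44
(0.4466, -0.0012, 46, 24, np.float32(116.6)) 0.447
(0.4425, -0.123, 55, 54, np.float32(0.0)) 0.459
(0.5396, 0.3665, 158, 98, np.float32(4.4)) 0.652
(0.6245, -0.1895, 21, 19, np.float32(0.0)) 0.653
(0.569, -0.3799, 159, 96, np.float32(170.9)) 0.684
(0.6322, 0.1717, 52, 50, np.float32(45.0)) 0.655
(0.6314, -0.0084, 151, 89, np.float32(2.5)) 0.631
(0.8385, 0.4135, 47, 13, np.float32(0.0)) 0.935
(0.89, -0.3945, 60, 49, np.float32(0.0)) 0.974
```

View pics/rect.png

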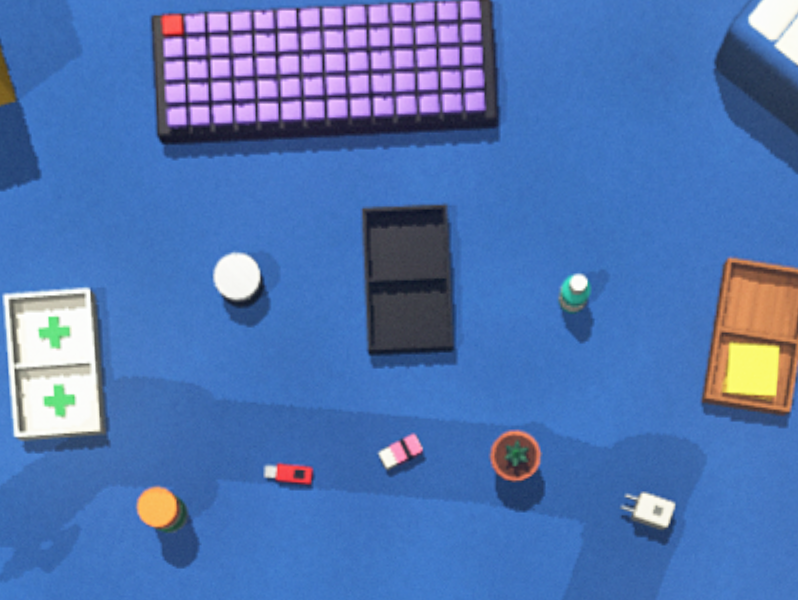

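```bash
python3 - <<'E'
import h
from h import *
im=cv2.imread("pics/top0.png")[:,:,::-1].copy()
def mk(z,f,cx,cy,w=.05,s='',):
    r=rect(im,"top",z).astype(int);R,G,B=r[...,0],r[...,1],r[...,2]
    m=f(R,G,B).astype(np.uint8)
    k=np.zeros_like(m);k[int((X1-cx-w)*S):int((X1-cx+w)*S),int((h.Y1-cy-w)*S):int((h.Y1-cy+w)*S)]=1
    m=m*k; cs=cv2.findContours(m,cv2.RETR_EXTERNAL,cv2.CHAIN_APPROX_NONE)[0]
    c=max(cs,key=cv2.contourArea);(u,v),(a,b),t=cv2.minAreaRect(c);(u2,v2),rad=cv2.minEnclosingCircle(c)
    M=cv2.moments(c);mu=.5*np.arctan2(2*M['mu11'],M['mu20']-M['mu02']);d=np.array([np.cos(mu),np.sin(mu)])
    print(s,"rect",round(X1-v/S,4),round(h.Y1-u/S,4),round(a),round(b),"centroid",round(X1-M['m01']/M['m00']/S,4),round(h.Y1-M['m10']/M['m00']/S,4),"yaw",round(np.degrees(np.arctan2(-d[0],-d[1]))%180,1),round(2*rad))
mk(.056,lambda R,G,B:(R>140)&(R-B>80),.385,.25,s='jar')
mk(.057,lambda R,G,B:(R>150),.62,-.185,s='botcap')
mk(.010,lambda R,G,B:(R-B>60),.42,.11,s='usb red')
mk(.008,lambda R,G,B:(R>.65*B),.42,.11,s='usb all')
mk(.0136,lambda R,G,B:(R>.8*B)&(R>60),.445,0,s='eraser')
mk(.026,lambda R,G,B:(R>165),.384,-.26,s='charger body')
mk(.013,lambda R,G,B:(R>.65*B),.384,-.26,s='charger all')
h.Y1=.62
mk(.02,lambda R,G,B:(R>.65*B),.54,.365,.11,s='white')
mk(.02,lambda R,G,B:(R>.6*B),.63,-.01,.11,s='black')
h.Y1=.22
for n,p in zip("ABC",((474,174),(528,279),(435,350))):
    P=camera_params("top");C=np.array(P["camera_from_world"]);K=np.array(P["K"])
    H=K@np.c_[C[:3,0],C[:3,1],C[:3,2]*.02+C[:3,3]];q=np.linalg.solve(H,[*p,1]);q=q[:2]/q[2];print(n,q.round(3),np.hypot(*q).round(3))
    mk(.02,lambda R,G,B:(R-B>15),q[0],q[1],.11,s=n)
cv2.imwrite("pics/cropA.png",cv2.resize(im[110:400,390:580,::-1],None,fx=2,fy=2,interpolation=cv2.INTER_CUBIC))
E
```

```text
jar rect 0.3817 0.2457 40 40 centroid 0.3814 0.2458 yaw 58.9 41
botcap rect 0.6105 -0.1835 17 17 centroid 0.6106 -0.1837 yaw 119.0 18
usb red rect 0.4233 0.1125 38 18 centroid 0.4232 0.1123 yaw 84.3 40
usb all rect 0.4242 0.1182 52 21 centroid 0.4239 0.1166 yaw 84.6 53
eraser rect 0.4425 0.0065 23 27 centroid 0.4424 0.0062 yaw 122.0 32
charger body rect 0.3843 -0.2643 45 27 centroid 0.3833 -0.267 yaw 73.0 47
charger all rect 0.3854 -0.2628 54 33 centroid 0.384 -0.267 yaw 73.3 57
white rect 0.537 0.3631 156 97 centroid 0.5371 0.3631 yaw 5.0 181
black rect 0.6276 -0.0087 151 89 centroid 0.628 -0.0086 yaw 2.5 173
A [ 0.567 -0.378] 0.681
A rect 0.5666 -0.3772 93 154 centroid 0.5666 -0.3772 yaw 170.6 178
B [ 0.342 -0.477] 0.586
B rect 0.3423 -0.476 96 151 centroid 0.3421 -0.4759 yaw 176.8 176
C [ 0.199 -0.279] 0.343
C rect 0.238 -0.275 74 92 centroid 0.2378 -0.2748 yaw 89.7 117
```

View pics/cropA.png

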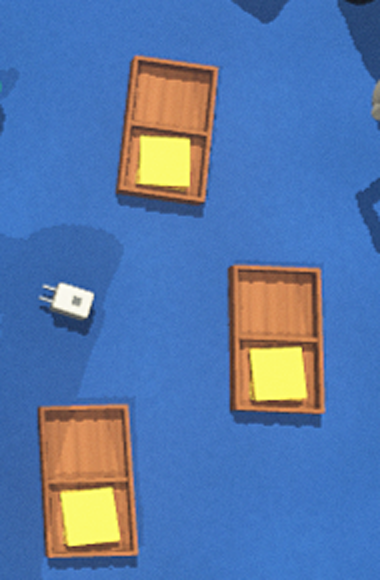

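Crop: wooden candidates are A (474,174) at 0.68 m, B (528,279) at 0.59 m and C (435,350) at about 0.34 m. A is farthest and has its far bay empty, so it is the one meant. Moving on in the order asked, jar first.

```bash
cat >> h.py <<'E'
from scipy.spatial.transform import Rotation as Rn
def quat(deg):
    c,s=np.cos(np.radians(deg)),np.sin(np.radians(deg))
    return Rn.from_matrix(np.array([[-s,c,0],[c,s,0],[0,0,-1]])).as_quat()
def best(p,deg):
    q0=np.array(read_qpos());o=[]
    for d in(deg,deg+180):
        j=inverse_kinematics(list(p),list(quat(d)))
        if j is not None:o.append((np.abs(np.array(j)-q0).max(),d))
    return list(quat(min(o)[1]))
def pick(x,y,deg,zg,opening,effort,zs=.15):
    p=[x,y,zs];q=best(p,deg);move_gripper(opening);move_ptp(p,q)
    movel([x,y,zg],speed=.12);move_gripper(0,effort);movel([x,y,zs],speed=.15)
    print("held gap",round(read_finger_gap(),4),"F",read_grasp_force(),"t",read_time_s())
def place(x,y,deg,zg,opening,zs=.15):
    p=[x,y,zs];move_ptp(p,best(p,deg));movel([x,y,zg+.02],speed=.15);movel([x,y,zg],speed=.04)
    print("pre-release F",np.round(read_ft_force(),1),"gap",round(read_finger_gap(),4))
    move_gripper(opening);movel([x,y,zs],speed=.15);print("t",read_time_s())
E
python3 - <<'E'
from h import *
pick(.381,.246,95,.036,.065,35)
im=read_camera("side");cv2.imwrite("pics/s1.png",im[100:340,150:470,::-1])
place(.5750,.3665,95,.041,.055)
E
```

```text
held gap 0.04 F 35.238239765167236 t 5.3
pre-release F [-1.6 -0.9  2.7] gap 0.0401
t 8.825
```

View pics/s1.png

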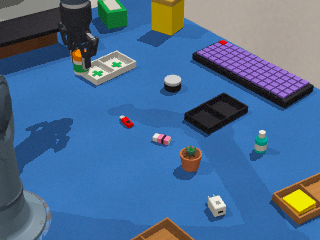

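The jar is held upright between the fingers above the white tray at about (78,62). It went down with a normal grip, so next is the bottle.

```bash
python3 - <<'E'
from h import *
pick(.6105,-.1836,95,.026,.055,30)
place(.5025,.3602,95,.031,.045)
move_ptp([.55,.15,.25],best([.55,.15,.25],95))
im=read_camera("top");cv2.imwrite("pics/t2.png",cv2.resize(im[130:290,90:290,::-1],None,fx=3,fy=3,interpolation=cv2.INTER_CUBIC))
E
```

```text
held gap 0.0292 F 29.66120691387914 t 13.525
pre-release F [-1.3 -1.   4.5] gap 0.0292
t 18.225
```

View pics/t2.png

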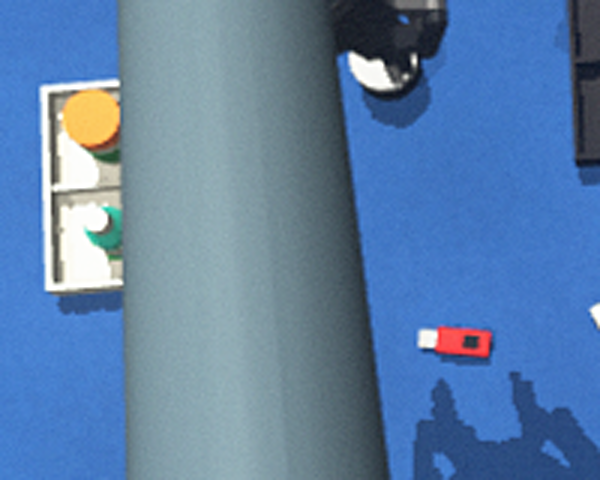

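Pill jar cap is at (92,120) and the bottle at (105,228), each standing in its own white bay. Flash drive is next, then the charger.

```bash
python3 - <<'E'
from h import *
pick(.4236,.1170,174.3,.0205,.045,30)
place(.592,-.0102,92.5,.0252,.035)
pick(.3848,-.2655,163,.026,.050,35)
place(.6655,-.007,92.5,.031,.042)
pick(.446,-.0012,29,.021,.045,30)
place(.604,-.3840,80.6,.0257,.036)
move_ptp([.45,-.1,.3],best([.45,-.1,.3],90))
s=read_camera("side");cv2.imwrite("pics/s3.png",cv2.resize(s[130:370,210:510,::-1],None,fx=2.5,fy=2.5,interpolation=cv2.INTER_CUBIC))
print(read_time_s())
E
```

```text
held gap 0.0174 F 29.82972800731659 t 23.2
pre-release F [-2.4  0.6  5. ] gap 0.0168
t 26.9
held gap 0.0271 F 35.141878724098206 t 30.9333
pre-release F [-1.   0.   1.4] gap 0.0273
t 35.05
held gap 0.0197 F 30.030400156974792 t 38.95
pre-release F [-0.8  1.4  3.6] gap 0.0198
t 43.2583
44.6417
```

View pics/s3.png

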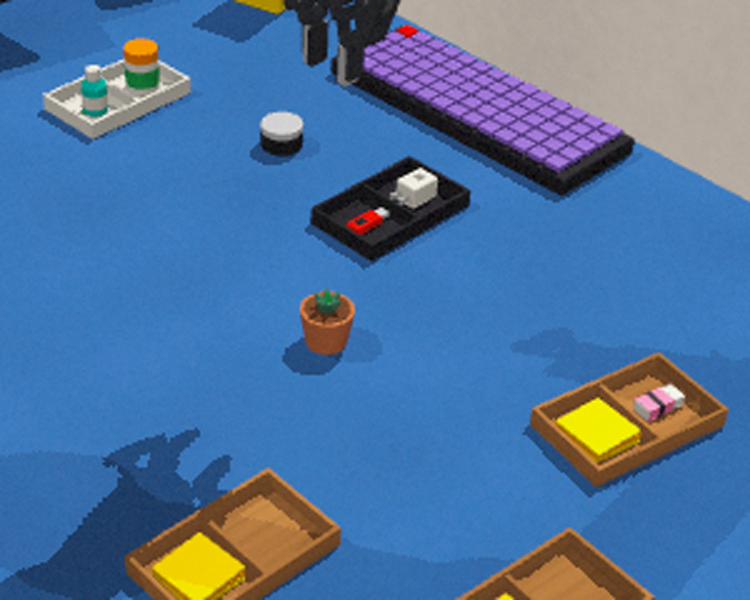

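Everything appears to be in its bay: charger at (415,187), usb at (367,220), eraser at (658,402). The charger's prongs are close to the divider, so I'll take one top view to check it and the drive lie flat.

```bash
python3 - <<'E'
from h import *
move_ptp([.2,.55,.3],best([.2,.55,.3],90))
s=read_camera("top");cv2.imwrite("pics/t4.png",cv2.resize(s[100:250,270:510,::-1],None,fx=3.3,fy=3.3,interpolation=cv2.INTER_CUBIC))
s=read_camera("side");cv2.imwrite("pics/s4.png",cv2.resize(s[180:240,325:405,::-1],None,fx=8,fy=8,interpolation=cv2.INTER_CUBIC))
E
```

```text
(no output)
```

View pics/t4.png

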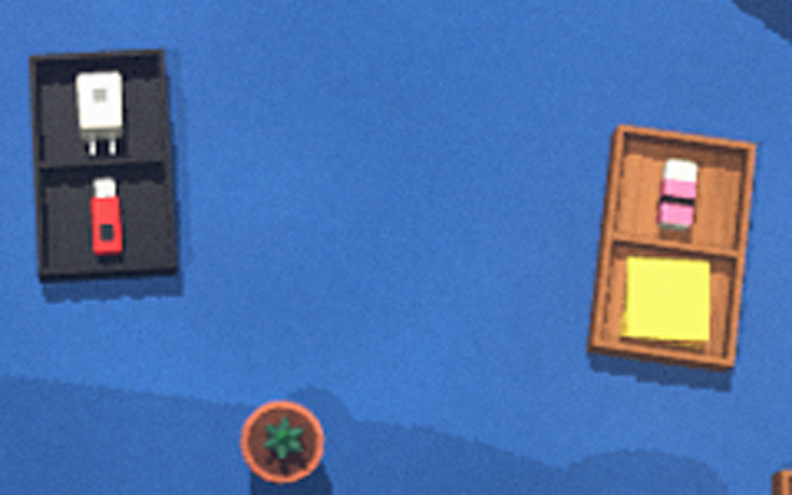

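View pics/s4.png

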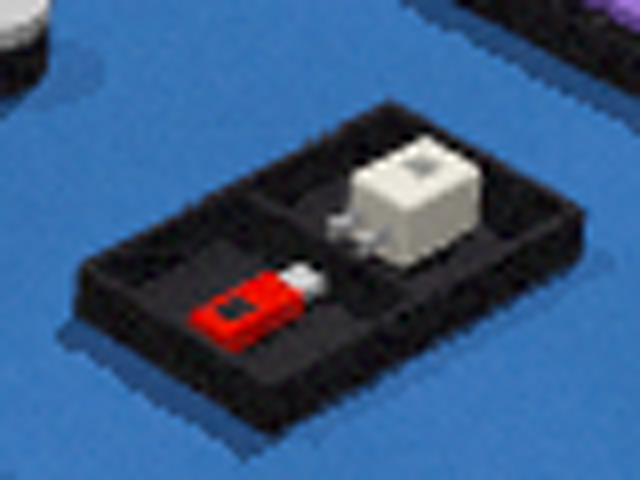

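The top crop shows the charger (99,105), usb (106,220) and eraser (679,195) lying inside their bays, clear of the walls. The side crop shows the charger and drive flat on the floor of the black tray.

```bash
python3 -c "from bench import *;pause(.3);print(sign_off())"
```

```text
the job is handed in; nothing more can be done
None
```

The job is handed in: all five things sit upright or flat in bays of their own, placed in the order asked, and the plant and tin were left where they stood; the last move before the hand-in finished well inside the 128 s limit.

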